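# Pack seven tea lights flat in a round tin

## Robot

A 6-joint arm with a two-finger parallel gripper is mounted at the origin on the work surface. World frame = base frame: x ahead of the robot, y to its left, z up, the work surface at z = 0. Lengths are in mm, angles in rad, forces in N, time in s.
With the tool pointing down it reaches from about 325 to 925 mm from the base axis. Payload 3.1 kg.
Tool frame: the origin (TCP) lies midway between the tips of the shut fingers; the grasp point (between the pads) lies 19 mm behind it (env.hold_point_z is the distance from the TCP to the grasp point, in mm); x points along the fingers, z is the direction in which the jaws open and shut, and the axes are right-handed (so a half turn about x gives the same grasp; the last joint's range is limited). The gripper opens to 85 mm and grips with 20 to 120 N. Pads are 22 mm wide; open, the fingers measure 114 mm over their backs; the gripper's body (76 mm by 85 mm) begins 54 mm behind the grasp point. The pads swing forward as they close: fully open they stand 13 mm farther back than shut.
Start: joints at [1.05, 0.217, 1.613, -0, 1.311, -0.112], TCP at [248.426, 573.519, 231.3] pointing down, gripper open.
Joint ranges: [-2.75, 2.75], [-0.78, 2.1], [0.31, 2.55], [-1.13, 4.27], [0.13, 2.63], [-2.58, 2.58]. Speed limits (rad/s): [2.79, 2.79, 3.14, 3.14, 3.14, 3.14].

## Interface

Orientations are given as a 3x3 rotation matrix whose columns are the frame's x, y, z axes.
In Python, from bench import env, viewer gives the robot as it stands.
- The arm moves only by the tool send_rows, never from a script. Its argument "steps" is one flat list of numbers, 7 for each row, row after row: the shift along the tool's x, y, z in cm, then the turn, a rotation vector about the tool's x, y, z in degrees, then the opening, from 0 (shut) to 1 (fully open). A call has 1 to 20 rows; each row is the pose to reach, as a shift and turn from the pose commanded when the call began, along the tool's axes at that moment; what a row does not reach only later rows make up. A row lasts 1/8 s, in which the tool goes at most 62.5 mm and 10.7 degrees, less where a joint would pass 70% of its speed; a pose out of reach is approached as far as the arm can. A call with a gripper value outside its range is refused whole. The fingers move at their own pace and stop on an object; "grip_force" is the grip in N (left out, the last holds). Time passes only in rows, so rows that repeat a pose let the fingers close. It gives the time, the measured TCP pose, the force and the opening at its end, in the units of the state.
- env.state(): the state, without advancing time (a new reading comes with each control period).
- viewer.read_camera(name): name is "scene" or "top"; returns a dict with "pixels" (420x560x3 uint8, blue, green, red), "z_map" (420x560 float32, mm along the optical axis (not along the pixel's ray), 0 where there is no reading), "vertical_fov" (degrees; the focal length in pixels is half the picture's height over the tangent of half this angle, whatever the lens; pixels are square), "cx", "cy" (the principal point, pixels), "rvec" (rotation vector, rad) and "tvec" (3), from world to camera coordinates, as OpenCV has them. Camera axes: x right, y down, z forward; pixel columns grow to the right and rows downward; lengths in mm; the calibration is good to about 2 mm. A picture is of the moment at which its call begins.
- env.sign_off(): hands the job in, once; it reports no verdict.
The state is a dict: "t": time; "q": joint angles; "joint_vel": joint speeds; "tau": joint torques, N m; "tool_pos": TCP position; "tcp_rot": TCP orientation; "contact_force": force on the tool from outside, world axes, zero at the start; "wrist_torque": the same for the moment, N m; "gripper_width": opening from 0.0 (shut) to 1.0 (fully open).
Only numpy, scipy, OpenCV 4.12 (cv2) and the standard library are available. Lean on these libraries where they do the work, as an engineer would, in place of code of your own. Each camera call takes 0.05 s, during which the arm holds its last target. There are 200 camera calls.

## Task

Finish packing the battery tea lights into the round blue tin: all seven must stand upright and flat on its floor, one in the middle and six around it. One light in the tin stands astride two places and has to be shifted to make room; then add the two left on the desk. Set the lights down rather than dropping them, and leave the router, mug, mouse and tin lid where they are.

Things in the scene. Friction and masses are not known exactly. Their poses are not given: they have to be found in the camera images.
- tin: round, open, shallow blue tin, fixed to the desk: inner diameter 140 mm, wall 3 mm, floor 3 mm thick, rim 24 mm above the desk (bodies of lights in it stand 1 mm higher). Seven lights fit only with one in the middle and six around it, about 46 mm from centre to centre, 4 mm to spare on a radius. Origin: centre of the underside; z up; yaw means nothing. Lift and lower lights slowly there: neighbours stand 2 mm away.
- light1_mid (a point): battery tea light, 25 to 50 g: white round body 44 mm across, 22 mm high; on its axis an upright hard orange flame to pinch from above, 12 mm across for 19 mm, then tapering 5 mm to its tip (46 mm in all). Point: on the axis, 23 mm above the underside; z up. Starts in the tin, with one light in the middle, three in place side by side in the ring and one (varies) astride two of the three free ring places.
- light2_mid (a point): battery tea light, 25 to 50 g: white round body 44 mm across, 22 mm high; on its axis an upright hard orange flame to pinch from above, 12 mm across for 19 mm, then tapering 5 mm to its tip (46 mm in all). Point: on the axis, 23 mm above the underside; z up. Starts in the tin, with one light in the middle, three in place side by side in the ring and one (varies) astride two of the three free ring places.
- light3_mid (a point): battery tea light, 25 to 50 g: white round body 44 mm across, 22 mm high; on its axis an upright hard orange flame to pinch from above, 12 mm across for 19 mm, then tapering 5 mm to its tip (46 mm in all). Point: on the axis, 23 mm above the underside; z up. Starts in the tin, with one light in the middle, three in place side by side in the ring and one (varies) astride two of the three free ring places.
- light4_mid (a point): battery tea light, 25 to 50 g: white round body 44 mm across, 22 mm high; on its axis an upright hard orange flame to pinch from above, 12 mm across for 19 mm, then tapering 5 mm to its tip (46 mm in all). Point: on the axis, 23 mm above the underside; z up. Starts in the tin, with one light in the middle, three in place side by side in the ring and one (varies) astride two of the three free ring places.
- light5_mid (a point): battery tea light, 25 to 50 g: white round body 44 mm across, 22 mm high; on its axis an upright hard orange flame to pinch from above, 12 mm across for 19 mm, then tapering 5 mm to its tip (46 mm in all). Point: on the axis, 23 mm above the underside; z up. Starts in the tin, with one light in the middle, three in place side by side in the ring and one (varies) astride two of the three free ring places.
- light6_mid (a point): battery tea light, 25 to 50 g: white round body 44 mm across, 22 mm high; on its axis an upright hard orange flame to pinch from above, 12 mm across for 19 mm, then tapering 5 mm to its tip (46 mm in all). Point: on the axis, 23 mm above the underside; z up. It starts on the desk beside the tin.
- light7_mid (a point): battery tea light, 25 to 50 g: white round body 44 mm across, 22 mm high; on its axis an upright hard orange flame to pinch from above, 12 mm across for 19 mm, then tapering 5 mm to its tip (46 mm in all). Point: on the axis, 23 mm above the underside; z up. It starts on the desk beside the tin.
- router: white router 130 x 200 x 34 mm with a row of lit dots along its front and an upright antenna reaching 140 mm above the desk; loose bystander. Origin: centre of the underside; -x is its front.
- mug: blue mug, 80 mm in diameter, 90 mm high, handle to its +y; loose bystander. Origin: centre of the underside.
- mouse: black computer mouse, 105 x 60 x 32 mm, long along its x; loose bystander. Origin: centre of the underside.
- tin_lid: the tin's blue lid with a brass circle, 151 mm in diameter and 15 mm high, lying flat on the desk; loose bystander, not used now. Origin: centre of the underside.
Things that resemble listed ones, but are neither listed nor needed, are in the scene too. What is shaped like the tin but red is not meant. What is shaped like the part that bears light7_mid but green is not meant.

How it is judged (in metres and radians):
At the end, for the whole second after the job is handed in: All seven lights stand on the tin's floor (centre of each less than 28.5 mm above the desk; 26 mm when flat), within 50 mm of the tin's axis and tilted less than 0.1 rad (horizontal distance between each of light1_mid, light2_mid, light3_mid, light4_mid, light5_mid, light6_mid, light7_mid and tin below 0.05 m and z of each of light1_mid, light2_mid, light3_mid, light4_mid, light5_mid, light6_mid, light7_mid in the frame of tin below 0.0285 m and angle between each of light1_mid, light2_mid, light3_mid, light4_mid, light5_mid, light6_mid, light7_mid's own z axis and vertical below 0.1 rad); the robot touches nothing.
It fails at once if the router is pushed more than 20 mm from its place (distance of router from where it was at the start of the episode above 0.02 m).
It fails at once if the mug is pushed more than 20 mm from its place (distance of mug from where it was at the start of the episode above 0.02 m).
It fails at once if the mouse is pushed more than 20 mm from its place (distance of mouse from where it was at the start of the episode above 0.02 m).
It fails at once if the tin's lid is pushed more than 20 mm from its place (distance of tin_lid from where it was at the start of the episode above 0.02 m).
It fails at once if a light is dropped (falling free faster than 0.6 m/s, a fall of about 2 cm) ((linear speed of light1 above 0.6 m/s and contact force between light1 and anything else below 0.01 N) or (linear speed of light2 above 0.6 m/s and contact force between light2 and anything else below 0.01 N) or (linear speed of light3 above 0.6 m/s and contact force between light3 and anything else below 0.01 N) or (linear speed of light4 above 0.6 m/s and contact force between light4 and anything else below 0.01 N) or (linear speed of light5 above 0.6 m/s and contact force between light5 and anything else below 0.01 N) or (linear speed of light6 above 0.6 m/s and contact force between light6 and anything else below 0.01 N) or (linear speed of light7 above 0.6 m/s and contact force between light7 and anything else below 0.01 N)).
It also fails if it takes over 67 s, if anything falls off the work surface, if the arm or the gripper's body presses on something with over 40 N, if the wrist force passes 120 N, or if a joint passes its speed limit or range.

## Working session

There is one attempt and no reset: what is moved stays moved. The work goes in short steps, Python scripts to look and compute and a tool call to move; the robot and the scene stay as the last step left them, time stands still between calls to the robot, and variables do not carry over. Pictures are saved under pics/ and viewed, about 8 in all and at most 12, crops included, and the job is handed in when it is done.

Besides the shell and the picture viewer there is one more tool, called after "Emit:" in YAML: its name, and indented under it one key for each argument. send_rows: Moves the arm, as the interface text tells. Its arguments: {"type":"object","properties":{"steps":{"type":"array"},"grip_force":{"type":"number"}},"required":["steps"]}

```bash
mkdir -p pics; ls; cat > h.py <<'E'
import numpy as np, cv2
from bench import env, viewer
def cam(n):
    d=viewer.read_camera(n); d['R']=cv2.Rodrigues(np.array(d['rvec'],float))[0]; d['t']=np.array(d['tvec'],float).ravel()
    d['f']=d['pixels'].shape[0]/2/np.tan(np.radians(d['vertical_fov'])/2); return d
def ray(d,u,v,z):
    r=d['R'].T@np.array([(u-d['cx'])/d['f'],(v-d['cy'])/d['f'],1]); c=-d['R'].T@d['t']
    return c+r*(z-c[2])/r[2]
def cloud(d):
    Z=d['z_map']; v,u=np.mgrid[:Z.shape[0],:Z.shape[1]]
    P=np.stack([(u-d['cx'])/d['f']*Z,(v-d['cy'])/d['f']*Z,Z],-1)
    return (P-d['t'])@d['R']
def proj(d,p):
    q=d['R']@np.array(p,float)+d['t']; return d['f']*q[:2]/q[2]+[d['cx'],d['cy']]
E
python3 - <<'E'
from h import *
s=env.state(); print(s['t'],s['tool_pos'],s['tcp_rot'],env.hold_point_z)
for n in('top','scene'):
    d=cam(n); cv2.imwrite(f'pics/{n}0.png',d['pixels']); print(n,d['f'],d['cx'],d['cy'],-d['R'].T@d['t'],[k for k in d])
E
```

```text
pics
0.0 [248.00309408 572.79952316 229.9513486 ] [[-1.20007407e-03 -9.17606816e-01  3.97487473e-01]
 [-2.08497243e-03  3.97489191e-01  9.17604488e-01]
 [-9.99997106e-01  2.72442931e-04 -2.39020139e-03]] 18.700000000000003
top 442.46733034158405 273.0840323638169 209.07202507756335 [ 379.31989646  -39.90184472 1080.56538829] ['pixels', 'z_map', 'vertical_fov', 'cx', 'cy', 'rvec', 'tvec', 'R', 't', 'f']
scene 451.74166130042136 282.214185817746 210.3367716270858 [1137.25171827 -631.03378733 1081.96061466] ['pixels', 'z_map', 'vertical_fov', 'cx', 'cy', 'rvec', 'tvec', 'R', 't', 'f']
```

View pics/top0.png

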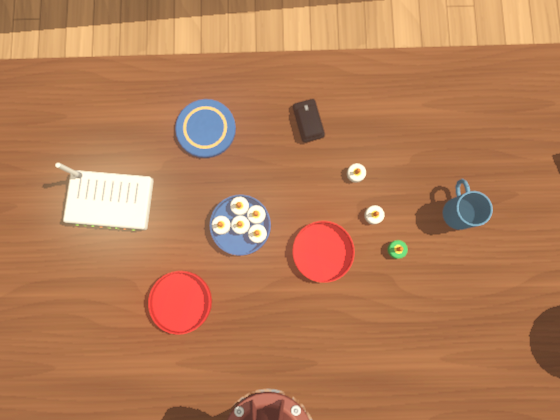

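View pics/scene0.png

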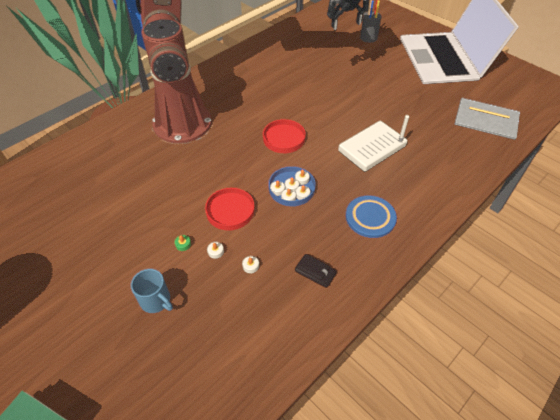

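The top view shows the blue tin at (240,225) holding five lights. The red tins at (323,252) and (179,302) are decoys. The white lights on the desk are at (357,173) and (375,214), and the green one at (398,249) is a decoy. Next I'll measure and make a confirming crop.

```bash
cat >> h.py <<'E'
def lights(d,box=None):
    """orange flames -> (u,v, xy). flame mid z: desk 34, tin 37"""
    hsv=cv2.cvtColor(d['pixels'],cv2.COLOR_BGR2HSV); C=cloud(d); z=C[...,2]
    m=cv2.inRange(hsv,(5,150,150),(20,255,255))
    n,l,st,ce=cv2.connectedComponentsWithStats(m); out=[]
    for i in range(1,n):
        if st[i,4]<6 or st[i,4]>150: continue
        k=l==i; out.append((ce[i],st[i,4],C[k].mean(0),np.percentile(z[k],95)))
    return out
E
python3 - <<'E'
from h import *
for n in('top','scene'):
    d=cam(n); C=cloud(d); px=d['pixels']; hsv=cv2.cvtColor(px,cv2.COLOR_BGR2HSV)
    print(n)
    for c,a,p,zt in lights(d): print('flame',c.round(1),a,p.round(1),zt.round(1),'ray36',ray(d,*c,36).round(1))
    # white bodies: pixels with low sat, height 15..30
    m=((hsv[...,1]<90)&(hsv[...,2]>130)&(C[...,2]>17)&(C[...,2]<32)).astype(np.uint8)
    cn,_=cv2.findContours(m,cv2.RETR_EXTERNAL,cv2.CHAIN_APPROX_NONE)
    for c in cn:
        if 60<cv2.contourArea(c)<3000:
            (u,v),r=cv2.minEnclosingCircle(c); print('white',round(u,1),round(v,1),round(r,1),ray(d,u,v,24).round(1))
    b=cv2.inRange(hsv,(100,100,50),(125,255,255)); cn,_=cv2.findContours(b,cv2.RETR_EXTERNAL,cv2.CHAIN_APPROX_NONE)
    for c in cn:
        if cv2.contourArea(c)>800:
            e=cv2.fitEllipse(cv2.convexHull(c)); print('blue',np.round(e[0],1),np.round(e[1],1),ray(d,*e[0],24).round(1))
    if n=='top': t=cv2.resize(px[140:280,180:430],None,fx=3.2,fy=3.2,interpolation=cv2.INTER_CUBIC)
    for nm,(u,v) in dict(desk=(300,300)).items(): print(C[v,u])
cv2.imwrite('pics/crop1.png',t)
E
```

```text
top
flame [553.9  67.1] 10 [ 8.831e+02 -7.484e+02 -6.000e-01] 2.7 ray36 [ 866.  -724.4   36. ]
flame [530.  109.2] 8 [ 773.  -677.3   -1.7] 1.3 ray36 [ 759.3 -655.1   36. ]
flame [356.8 170.9] 23 [ 616.3 -227.3   36.1] 45.7 ray36 [ 616.3 -227.3   36. ]
flame [526.3 172. ] 11 [ 611.5 -651.4   -1.1] 2.6 ray36 [ 603.5 -630.4   36. ]
flame [238.4 204.6] 22 [539.9  58.2  42.4] 49.1 ray36 [540.9  58.8  36. ]
flame [255.3 213.1] 20 [518.6  18.3  43.1] 48.2 ray36 [519.6  18.7  36. ]
flame [375.3 213.5] 21 [ 511.9 -265.7   37.4] 45.3 ray36 [ 512.1 -266.    36. ]
flame [239.2 223.8] 20 [494.   56.7  43. ] 48.4 ray36 [494.8  57.4  36. ]
flame [335.8 228.4] 78 [ 481.2 -173.    16.5] 24.7 ray36 [ 478.6 -171.3   36. ]
flame [219.8 224.1] 21 [494.  102.3  45.3] 50.5 ray36 [495.  103.6  36. ]
flame [300.1 229.8] 12 [480.7 -88.4  -1.1] 1.1 ray36 [477.2 -86.8  36. ]
flame [256.5 232.6] 17 [471.9  16.   46.4] 50.5 ray36 [472.8  16.6  36. ]
flame [361.9 244.4] 9 [ 441.5 -237.2    0.8] 2.7 ray36 [ 439.5 -230.8   36. ]
flame [292. 251.] 11 [429.4 -67.3  -1.1] 2.7 ray36 [427.7 -66.3  36. ]
flame [398.9 248
[... 7210 characters left out ...]
57.1] 7 [ 847.1 -440.4  153.2] 757.8 ray36 [ 810.7 -415.5   36. ]
flame [310.8 365.6] 12 [ 922.  -312.7   -1.7] 0.7 ray36 [ 929.5 -323.8   36. ]
flame [240.5 368.1] 8 [ 808.  -436.7   -1. ] 0.9 ray36 [ 819.3 -443.4   36. ]
flame [302.4 367. ] 7 [ 910.4 -329.6   -1. ] 1.3 ray36 [ 918.2 -339.9   36. ]
flame [215.  371.6] 8 [ 771.3 -485.2   -2. ] 1.3 ray36 [ 784.1 -490.3   36. ]
white 250.5 263.0 8.1 [ 620.5 -231.8   24. ]
white 215.0 248.0 7.6 [ 514.7 -269.4   24. ]
white 290.3 183.7 21.6 [494.4  51.1  24. ]
white 372.5 143.5 33.8 [562.2 377.6  24. ]
white 467.0 53.0 26.9 [ 501.7 1080.1   24. ]
blue [370.6 216. ] [40.2 50.1] [750.2 129.3  24. ]
[ 7.84243553e+02 -2.06350188e+02 -4.72911227e-01]
```

View pics/crop1.png

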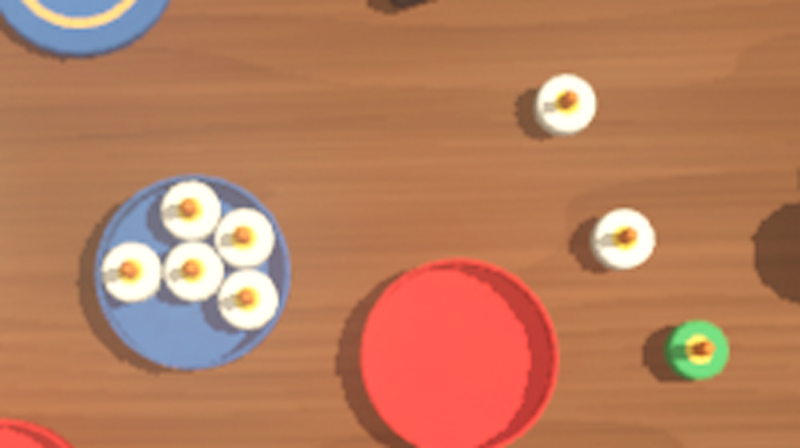

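The crop confirms which objects are meant. In the tin, M is at about (496,56). The ring lights stand at bearings of about 2°, -58° and -118°, and the stray D is at 90°, so the free places are 62°, 122° and 182°. The plan is to grasp D, slide it to 62°, then bring the two desk lights in.

```bash
cat > go.py <<'E'
# go.py x y z psi(deg of jaw axis): shift (cm, tool axes) and turn about tool x (deg) from the measured pose
import sys; from h import *
def go(x,y,z,psi,ret=False):
    s=env.state(); R=np.array(s['tcp_rot']); p=np.array(s['tool_pos'])
    a=np.radians(psi); zz=np.array([np.cos(a),np.sin(a),0]); xx=np.array([0,0,-1.]); T=np.stack([xx,np.cross(zz,xx),zz],1)
    print('t',round(s['t'],2),'p',p.round(1),'F',np.round(s['contact_force'],1),'w',round(s['gripper_width'],3),'jaw',round(np.degrees(np.arctan2(R[1,2],R[0,2])),1))
    rv=cv2.Rodrigues(R.T@T)[0].ravel()
    print('shift cm',(R.T@(np.array([x,y,z])-p)/10).round(2),'turn',np.degrees(rv).round(1),'q',np.round(s['q'],2))
if __name__=='__main__': go(*map(float,sys.argv[1:5]))
E
python3 go.py 496 102 100 0
```

```text
t 0.2 p [248.2 573.1 230.4] F [-0.1  0.1  0.3] w 0.999 jaw 66.6
shift cm [ 13.09 -41.47 -33.35] turn [66.6 -0.1  0. ] q [ 1.05  0.22  1.61 -0.    1.31 -0.11]
```

Emit:
send_rows:
  steps: [0.5,-4.2,-3.3,6.7,0,0,0.4,1.3,-8.3,-6.7,13.3,0,0,0.4,2.5,-12.5,-10,20,0,0,0.4,4,-16.6,-13.3,26.6,0,0,0.4,5.5,-20.7,-16.7,33.3,0,0,0.4,7,-24.9,-20,40,0,0,0.4,8.5,-29,-23.3,46.6,0,0,0.4,10,-33.2,-26.7,53.3,0,0,0.4,11.5,-37.3,-30,60,0,0,0.4,13.1,-41.47,-33.35,66.6,0,0,0.4,13.1,-41.47,-33.35,66.6,0,0,0.4,13.1,-41.47,-33.35,66.6,0,0,0.4,13.1,-41.47,-33.35,66.6,0,0,0.4]
  grip_force: 30

```text
t: 1.82
tool_pos: [496.0, 103.8, 100.6]
tcp_rot: [[0.0, -0.002, 1.0], [0.0, 1.0, 0.002], [-1.0, 0.0, 0.0]]
contact_force: [0.2, 0.1, -0.7]
gripper_width: 0.401
```

```bash
python3 go.py 496 102 28 0; python3 - <<'E'
from h import *
d=cam('scene'); p=d['pixels'][100:260,210:400]; cv2.imwrite('pics/s1.png',cv2.resize(p,None,fx=3.5,fy=3.5,interpolation=cv2.INTER_CUBIC))
for z in (95,): 
  for k in ((0,0),): print(proj(d,(496,102,100)))
print(env.state()['tool_pos'])
E
```

```text
t 1.82 p [496.  103.8 100.6] F [ 0.2  0.1 -0.7] w 0.401 jaw 0.1
shift cm [ 7.26 -0.18 -0.  ] turn [ 0.1  0.  -0. ] q [0.07 0.12 1.99 0.   1.03 0.07]
[302.90902948 158.55550882]
[496.08982515 103.8940998  100.71791202]
```

View pics/s1.png

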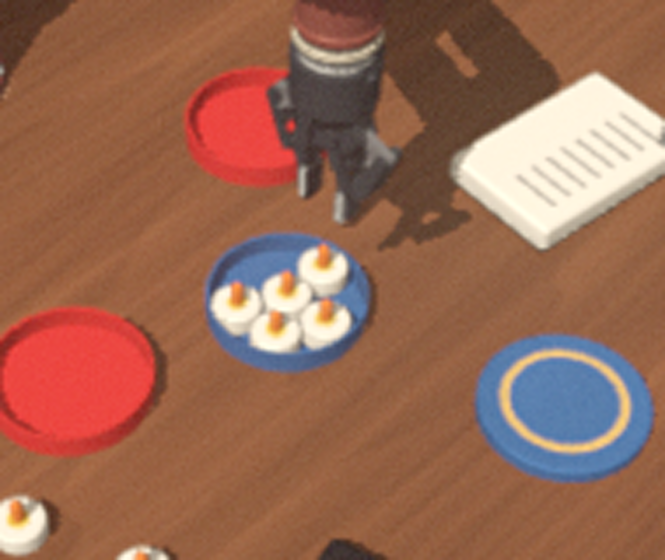

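The gripper is over D: the fingertips are around px (302,159), where projection put them (302.9,158.6). I'll descend, pinch with the jaws along x, reopen, turn 90° and pinch again to centre it.

Emit:
send_rows:
  steps: [2.5,-0.18,0,0,0,0,0.4,5,-0.18,0,0,0,0,0.4,6.5,-0.18,0,0,0,0,0.4,7.3,-0.18,0,0,0,0,0.4,7.3,-0.18,0,0,0,0,0.4,7.3,-0.18,0,0,0,0,0.0,7.3,-0.18,0,0,0,0,0.0,7.3,-0.18,0,0,0,0,0.0,7.3,-0.18,0,0,0,0,0.0]
  grip_force: 20

```text
t: 3.0
tool_pos: [497.0, 100.9, 27.9]
tcp_rot: [[0.001, 0.001, 1.0], [0.0, 1.0, -0.001], [-1.0, 0.0, 0.001]]
contact_force: [-0.5, -0.5, 2.1]
gripper_width: 0.129
```

```bash
python3 go.py 496 102 28 90; python3 - <<'E'
from h import *
for n in('top','scene'):
    d=cam(n)
    for c,a,p,zt in lights(d):
        if 440<p[0]<560 and -10<p[1]<125 and zt>30: print(n,c.round(1),a,ray(d,*c,36).round(1))
E
```

```text
t 3.0 p [497.  100.9  27.9] F [-0.5 -0.5  2.1] w 0.129 jaw -0.0
shift cm [-0.01  0.11 -0.1 ] turn [-90.    0.1   0. ] q [0.06 0.25 2.01 0.   0.88 0.06]
top [238.2 204.7] 22 [540.7  59.2  36. ]
top [255.2 213.1] 21 [519.5  18.9  36. ]
top [239. 224.] 21 [494.3  57.8  36. ]
top [256.2 232.6] 19 [472.9  17.2  36. ]
scene [291.6 181.2] 18 [497.1  53.6  36. ]
scene [277.4 184.7] 18 [476.5  12.2  36. ]
scene [302.6 188.8] 20 [542.9  55.3  36. ]
scene [288.3 192.1] 15 [521.1  14.8  36. ]
```

Emit:
send_rows:
  steps: [-0.15,0,0,0,0,0,0,-0.15,0,0.4,0,0,0,0,-0.15,-0.2,0.9,0,0,0,0,-0.15,-0.4,1.5,0,0,0,0,-0.15,-0.5,2.1,0,0,0,0,-0.15,-0.5,2.1,0,0,0,0,0,-0.5,2.1,0,0,0,0,0.05,-0.5,2.1,0,0,0,0,0.05,-0.5,2.1,0,0,0,0]

```text
t: 4.22
tool_pos: [517.6, 95.9, 27.8]
tcp_rot: [[0.0, 0.0, 1.0], [-0.0, 1.0, -0.0], [-1.0, -0.0, 0.0]]
contact_force: [-1.9, -1.2, 6.7]
gripper_width: 0.123
```

```bash
python3 go.py 517.4 96.9 28 0
```

```text
t 4.22 p [517.6  95.9  27.8] F [-1.9 -1.2  6.7] w 0.123 jaw -0.0
shift cm [-0.02  0.1  -0.02] turn [-0.  0.  0.] q [ 0.05  0.28  1.97 -0.    0.89  0.05]
```

Emit:
send_rows:
  steps: [0,-0.5,0,0,0,0,0.4,0,0,0,0,0,0,0.4,-0.5,0,0,0,0,0,0.4,-2,0,0,0,0,0,0.4,-5,0,0,0,0,0,0.4,-7,-4,0,0,0,0,0.4,-7,-9,0,0,0,0,0.4,-7,-14,0,0,0,0,0.4,-7,-19,0,0,0,0,0.4,-7,-24,0,0,0,0,0.4,-7,-29,0,0,0,0,0.4,-7,-33,-0.2,0,0,0,0.4,-6.5,-36.4,-0.35,0,0,0,0.4,-6.5,-36.4,-0.35,0,0,0,0.4,-6.5,-36.4,-0.35,0,0,0,0.4]

```text
t: 6.1
tool_pos: [513.8, -267.7, 92.3]
tcp_rot: [[0.0, 0.001, 1.0], [0.0, 1.0, -0.001], [-1.0, 0.0, 0.0]]
contact_force: [0.1, -0.3, -0.5]
gripper_width: 0.401
```

```bash
cat > look.py <<'E'
from h import *
import sys
def chk(tag):
  for n in('top','scene'):
    d=cam(n); L=[]
    for c,a,p,zt in lights(d):
        if 430<p[0]<640 and zt>30 and a<45:
            r=ray(d,*c,36); L.append(r[:2]); print(n,c.round(1),a,r[:2].round(1))
    cv2.imwrite(f'pics/{tag}_{n}.png',d['pixels'])
    C=cloud(d); hsv=cv2.cvtColor(d['pixels'],cv2.COLOR_BGR2HSV)
    # tin rim: blue pixels near tin
    b=cv2.inRange(hsv,(95,90,40),(128,255,255))>0
    k=b&(np.hypot(C[...,0]-495,C[...,1]-55)<90)
    v,u=np.nonzero(k); h=cv2.convexHull(np.stack([u,v],1).astype(np.int32)); e=cv2.fitEllipse(h)
    print('tin',np.round(e[0],1),np.round(e[1],1),ray(d,*e[0],24)[:2].round(1))
chk(sys.argv[1])
E
python3 go.py 514 -268.5 25 0; python3 look.py a
```

```text
t 6.1 p [ 513.8 -267.7   92.3] F [ 0.1 -0.3 -0.5] w 0.401 jaw -0.0
shift cm [ 6.73 -0.09  0.02] turn [-0.  0. -0.] q [-0.6   0.28  1.82  0.    1.04 -0.6 ]
top [356.7 171. ] 22 [ 616.1 -227.1]
top [238.1 205. ] 20 [540.2  59.5]
top [255.6 213.6] 27 [518.5  18. ]
top [222.  214.8] 21 [517.4  98.1]
top [239.5 223.8] 28 [494.8  56.6]
top [301.3 229.3] 11 [478.4 -89.6]
top [256.7 232.7] 26 [472.8  16.2]
tin [240.2 227. ] [53.6 60.6] [488.5  56.2]
scene [306.2 177.8] 15 [519.3  96.2]
scene [291.5 181.3] 18 [497.4  53. ]
scene [277.1 184.3] 23 [475.   12.5]
scene [302.7 188.8] 19 [543.1  55.5]
scene [288.3 192.1] 18 [521.1  14.8]
scene [214.3 246.3] 21 [ 516.1 -271.2]
scene [250.  260.9] 21 [ 620.6 -232.7]
tin [291.6 185.6] [38.5 45.4] [502.8  48.5]
```

D now sits 47.8 mm from M at a bearing of 62.2°, and 46 mm from A, which is good. Now the first desk light, with a two-way pinch to centre it.

Emit:
send_rows:
  steps: [3,-0.1,0,0,0,0,0.4,5.5,-0.1,0,0,0,0,0.4,6.8,-0.1,0,0,0,0,0.4,6.8,-0.1,0,0,0,0,0.4,6.8,-0.1,0,0,0,0,0,6.8,-0.1,0,0,0,0,0,6.8,-0.1,0,0,0,0,0,6.8,-0.1,0,0,0,0,0.4,6.8,-0.1,0,0,0,0,0.4,6.8,-0.1,0,-10,0,0,0.4,6.8,-0.1,0,-20,0,0,0.4,6.8,-0.1,0,-30,0,0,0.4,6.8,-0.1,0,-40,0,0,0.4,6.8,-0.1,0,-50,0,0,0.4,6.8,-0.1,0,-60,0,0,0.4,6.8,-0.1,0,-70,0,0,0.4,6.8,-0.1,0,-80,0,0,0.4,6.8,-0.1,0,-90,0,0,0.4,6.8,-0.1,0,-90,0,0,0.4]

```text
t: 8.57
tool_pos: [513.7, -269.1, 23.7]
tcp_rot: [[-0.0, -1.0, 0.003], [0.0, 0.003, 1.0], [-1.0, 0.0, 0.0]]
contact_force: [0.7, 0.2, -0.7]
gripper_width: 0.401
```

```bash
python3 go.py 471 94.7 100 90
```

```text
t 8.57 p [ 513.7 -269.1   23.7] F [ 0.7  0.2 -0.7] w 0.401 jaw 89.9
shift cm [-7.62  4.36 36.37] turn [-0.1  0.  -0. ] q [-0.6   0.38  1.84 -0.    0.92 -2.17]
```

Emit:
send_rows:
  steps: [0,0,0,0,0,0,0,0,0,0,0,0,0,0,0,0,0,0,0,0,0,0,0,0,0,0,0,0,-1,0,0,0,0,0,0,-3.5,0,0,0,0,0,0,-6.5,0,1,0,0,0,0,-7.6,0.3,5,0,0,0,0,-7.6,0.8,10,0,0,0,0,-7.6,1.4,15,0,0,0,0,-7.6,2,20,0,0,0,0,-7.6,2.6,25,0,0,0,0,-7.6,3.2,30,0,0,0,0,-7.6,4,34,0,0,0,0,-7.6,4.3,36.4,0,0,0,0,-7.6,4.3,36.4,0,0,0,0,-7.6,4.3,36.4,0,0,0,0]
  grip_force: 35

```text
t: 10.7
tool_pos: [471.3, 94.4, 100.3]
tcp_rot: [[0.001, -1.0, 0.0], [-0.0, 0.0, 1.0], [-1.0, -0.001, -0.0]]
contact_force: [0.4, 0.7, -0.2]
gripper_width: 0.122
```

```bash
python3 go.py 471 94.7 27.5 90;python3 go.py 471 94.7 27.5 90; python3 - <<'E'
from h import *
d=cam('scene'); p=d['pixels'][90:250,210:400]; cv2.imwrite('pics/s2.png',cv2.resize(p,None,fx=3.5,fy=3.5,interpolation=cv2.INTER_CUBIC))
s=env.state(); q=np.array(s['tool_pos']); print(q)
C=cloud(d); hsv=cv2.cvtColor(d['pixels'],cv2.COLOR_BGR2HSV)
k=(hsv[...,1]<90)&(hsv[...,2]>130)&(abs(C[...,0]-q[0])<60)&(abs(C[...,1]-q[1])<60)&(C[...,2]>65)&(C[...,2]<110)
v,u=np.nonzero(k); print(k.sum(),u.min(),u.max(),v.min(),v.max()); P=C[k]; print(np.percentile(P,[2,50,98],axis=0).round(1))
print('expect body px', proj(d,q-[0,0,13]))
E
```

```text
t 10.7 p [471.3  94.4 100.3] F [ 0.4  0.7 -0.2] w 0.122 jaw 90.0
shift cm [7.28 0.04 0.03] turn [-0.  -0.   0.1] q [ 0.05  0.07  2.05 -0.    1.02 -1.52]
t 10.7 p [471.3  94.4 100.3] F [ 0.4  0.7 -0.2] w 0.122 jaw 90.0
shift cm [7.28 0.04 0.03] turn [-0.  -0.   0.1] q [ 0.05  0.07  2.05 -0.    1.02 -1.52]
[471.30630869  94.1420989  100.20546446]
124 289 302 154 165
[[460.6  72.8  79. ]
 [482.3  83.3  94.7]
 [494.4 108.8 109.4]]
expect body px [295.16069241 158.68732394]
```

View pics/s2.png

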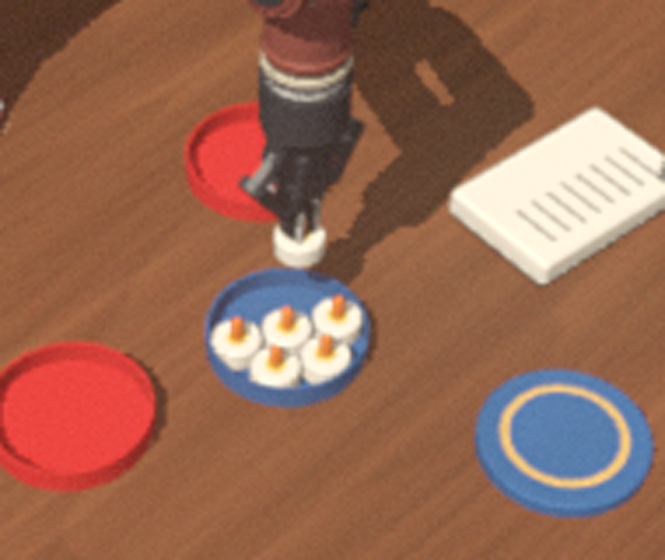

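The view shows the light held upright above the free place, with its body at crop (300,243). Lowering slowly.

Emit:
send_rows:
  steps: [1.5,0,0.03,0,0,0,0,3,0,0.03,0,0,0,0,4.2,0,0.03,0,0,0,0,5,0,0.03,0,0,0,0,5.5,0,0.03,0,0,0,0,6,0,0.03,0,0,0,0,6.4,0,0.03,0,0,0,0,6.8,0,0.03,0,0,0,0,7.1,0,0.03,0,0,0,0,7.3,0,0.03,0,0,0,0,7.4,0,0.03,0,0,0,0,7.4,0,0.03,0,0,0,0]

```text
t: 12.25
tool_pos: [471.0, 95.3, 26.5]
tcp_rot: [[-0.0, -1.0, 0.0], [0.0, 0.0, 1.0], [-1.0, 0.0, 0.0]]
contact_force: [-1.7, -0.5, 4.8]
gripper_width: 0.124
```

```bash
python3 go.py 471 94.7 26.7 90
```

```text
t 12.25 p [471.   95.3  26.5] F [-1.7 -0.5  4.8] w 0.124 jaw 90.0
shift cm [-0.02  0.   -0.06] turn [-0.  0. -0.] q [ 0.05  0.2   2.08  0.    0.86 -1.52]
```

Emit:
send_rows:
  steps: [0,0,0,0,0,0,0.4,0,0,0,0,0,0,0.4,-0.5,0,0,0,0,0,0.4,-2,0,0,0,0,0,0.4,-5,0,0,0,0,0,0.4,-7,-1,-3,0,0,0,0.4,-7,-3,-8,0,0,0,0.4,-7,-5,-13,0,0,0,0.4,-7,-7,-18,0,0,0,0.4,-7,-9,-23,0,0,0,0.4,-7,-12,-28,0,0,0,0.4,-7,-14.7,-32.5,0,0,0,0.4,-6.5,-14.7,-32.5,0,0,0,0.4,-6.5,-14.7,-32.5,0,0,0,0.4]

```text
t: 14.0
tool_pos: [616.9, -229.4, 90.5]
tcp_rot: [[-0.002, -1.0, 0.001], [0.001, 0.001, 1.0], [-1.0, 0.002, 0.001]]
contact_force: [-0.4, 0.6, -0.1]
gripper_width: 0.401
```

```bash
python3 go.py 618 -230.5 24 90; python3 look.py b
```

```text
t 14.0 p [ 616.9 -229.4   90.5] F [-0.4  0.6 -0.1] w 0.401 jaw 90.0
shift cm [ 6.65 -0.12 -0.12] turn [-0.   0.1 -0.1] q [-0.46  0.43  1.62  0.    1.09 -2.03]
top [238.6 204.8] 26 [540.4  58.3]
top [255.7 213.4] 29 [518.8  17.7]
top [222.  214.9] 20 [517.1  98.1]
top [239.5 223.8] 28 [494.8  56.6]
top [223.5 233.8] 28 [471.9  94.9]
top [256.1 232.7] 18 [472.6  17.5]
tin [239.8 224.7] [58.1 58.9] [493.9  57.1]
scene [294.7 170.8] 18 [473.3  91.9]
scene [306.2 177.8] 15 [519.3  96.2]
scene [291.5 181.3] 18 [497.4  53. ]
scene [277.5 184.5] 17 [476.3  12.7]
scene [302.6 189.3] 18 [544.1  53.7]
scene [288.3 192.4] 20 [522.  14.]
scene [250.1 260.9] 22 [ 620.6 -232.5]
scene [ 78.5 307.5] 6 [ 419.1 -631.4]
tin [291.2 185.7] [38.4 45.1] [502.1  47.3]
```

Emit:
send_rows:
  steps: [3,-0.1,-0.1,0,0,0,0.4,5.5,-0.1,-0.1,0,0,0,0.4,6.65,-0.1,-0.1,0,0,0,0.4,6.65,-0.1,-0.1,0,0,0,0.4,6.65,-0.1,-0.1,0,0,0,0,6.65,-0.1,-0.1,0,0,0,0,6.65,-0.1,-0.1,0,0,0,0,6.65,-0.1,-0.1,0,0,0,0.4,6.65,-0.1,-0.1,0,0,0,0.4,6.65,-0.1,-0.1,10,0,0,0.4,6.65,-0.1,-0.1,20,0,0,0.4,6.65,-0.1,-0.1,30,0,0,0.4,6.65,-0.1,-0.1,40,0,0,0.4,6.65,-0.1,-0.1,50,0,0,0.4,6.65,-0.1,-0.1,60,0,0,0.4,6.65,-0.1,-0.1,70,0,0,0.4,6.65,-0.1,-0.1,80,0,0,0.4,6.65,-0.1,-0.1,90,0,0,0.4,6.65,-0.1,-0.1,90,0,0,0.4]

```text
t: 16.48
tool_pos: [618.6, -230.9, 24.1]
tcp_rot: [[-0.0, -0.002, 1.0], [0.0, 1.0, 0.002], [-1.0, 0.0, -0.0]]
contact_force: [0.4, 0.3, 0.6]
gripper_width: 0.403
```

```bash
python3 go.py 449 55 100 0
```

```text
t 16.48 p [ 618.6 -230.9   24.1] F [0.4 0.3 0.6] w 0.403 jaw 0.1
shift cm [ -7.58  28.61 -16.91] turn [ 0.1 -0.  -0. ] q [-0.46  0.52  1.64 -0.    0.98 -0.46]
```

Emit:
send_rows:
  steps: [0,0,0,0,0,0,0,0,0,0,0,0,0,0,0,0,0,0,0,0,0,0,0,0,0,0,0,0,-1,0,0,0,0,0,0,-3.5,0,0,0,0,0,0,-6.5,1,-0.5,0,0,0,0,-7.6,4,-2.5,0,0,0,0,-7.6,8,-5,0,0,0,0,-7.6,12,-7.5,0,0,0,0,-7.6,16,-10,0,0,0,0,-7.6,20,-12,0,0,0,0,-7.6,24,-14.5,0,0,0,0,-7.6,27,-16,0,0,0,0,-7.6,28.6,-16.9,0,0,0,0,-7.6,28.6,-16.9,0,0,0,0,-7.6,28.6,-16.9,0,0,0,0]

```text
t: 18.6
tool_pos: [451.0, 54.4, 100.8]
tcp_rot: [[0.002, 0.001, 1.0], [-0.001, 1.0, -0.001], [-1.0, -0.001, 0.002]]
contact_force: [-0.4, 0.4, 0.4]
gripper_width: 0.12
```

```bash
python3 go.py 449 55 27.3 0; python3 look.py c; python3 - <<'E'
from h import *
d=cam('scene'); s=env.state(); q=np.array(s['tool_pos']); print(q, proj(d,q-[0,0,13]))
p=d['pixels'][110:230,220:370]; cv2.imwrite('pics/s3.png',cv2.resize(p,None,fx=4.5,fy=4.5,interpolation=cv2.INTER_CUBIC))
E
```

```text
t 18.6 p [451.   54.4 100.8] F [-0.4  0.4  0.4] w 0.12 jaw -0.0
shift cm [ 7.35  0.06 -0.21] turn [-0.   0.1  0. ] q [-0.03  0.01  2.11 -0.    1.02 -0.03]
tin [236.2 225.1] [51.3 59. ] [493.2  65.7]
scene [294.9 170.6] 19 [473.1  93.2]
scene [306.2 177.8] 15 [519.3  96.2]
scene [291.6 181.4] 15 [497.8  53. ]
scene [277.4 184.5] 18 [476.   12.7]
scene [302.6 188.8] 20 [542.9  55.3]
scene [288.4 192.1] 16 [521.4  15. ]
scene [181.  238.4] 30 [ 430.1 -320.6]
tin [291.4 185.5] [38.2 45.8] [502.1  48.2]
[450.64710555  54.32487407 100.47396356] [281.24413811 161.71660981]
```

View pics/s3.png

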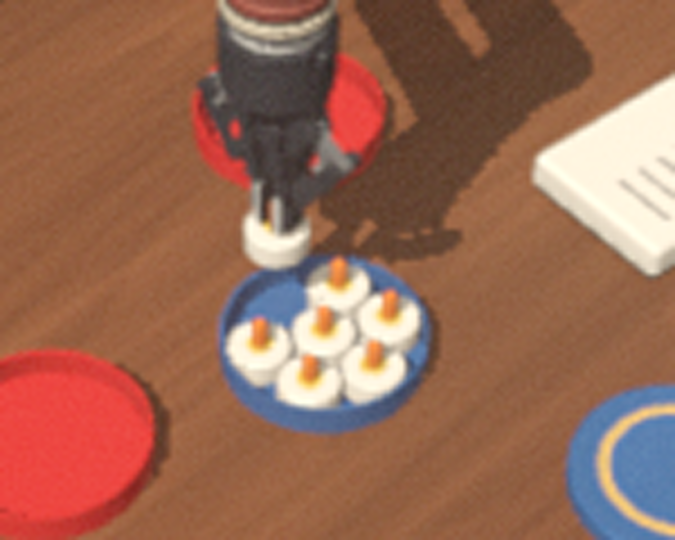

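The light is held upright at crop (277,236), close to the expected spot. I'll lower it to just above the neighbours and check the pose again.

Emit:
send_rows:
  steps: [1.5,0.05,-0.1,0,0,0,0,3,0.05,-0.13,0,0,0,0,4,0.05,-0.13,0,0,0,0,4.5,0.05,-0.13,0,0,0,0,4.8,0.05,-0.13,0,0,0,0,4.8,0.05,-0.13,0,0,0,0,4.8,0.05,-0.13,0,0,0,0]

```text
t: 19.62
tool_pos: [449.0, 55.7, 52.7]
tcp_rot: [[0.001, 0.0, 1.0], [-0.0, 1.0, -0.0], [-1.0, -0.0, 0.001]]
contact_force: [0.8, 0.6, -0.4]
gripper_width: 0.114
```

```bash
for i in 1 2 3 4; do python3 go.py 449 55 27 0; python3 - <<'E'
from h import *
d=cam('scene')
cv2.imwrite('pics/s4.png',cv2.resize(d['pixels'][140:220,240:350],None,fx=6,fy=6,interpolation=cv2.INTER_CUBIC))
E
done
```

```text
t 19.62 p [449.   55.7  52.7] F [ 0.8  0.6 -0.4] w 0.114 jaw -0.0
shift cm [ 2.57 -0.07 -0.01] turn [-0.   0.1  0. ] q [-0.03  0.09  2.13 -0.    0.91 -0.03]
t 19.68 p [449.   55.7  52.8] F [ 0.1  0.1 -0. ] w 0.12 jaw -0.0
shift cm [ 2.58 -0.07 -0.01] turn [-0.   0.1  0. ] q [-0.03  0.09  2.13 -0.    0.91 -0.03]
t 19.73 p [449.   55.7  52.8] F [ 1.  -0.5 -0.7] w 0.119 jaw -0.0
shift cm [ 2.58 -0.07 -0.  ] turn [-0.   0.1  0. ] q [-0.03  0.09  2.13 -0.    0.91 -0.03]
t 19.77 p [448.9  55.7  52.7] F [-0.7 -0.   0. ] w 0.119 jaw -0.0
shift cm [ 2.57 -0.07  0.  ] turn [-0.   0.1  0. ] q [-0.03  0.09  2.13 -0.    0.91 -0.03]
```

View pics/s4.png

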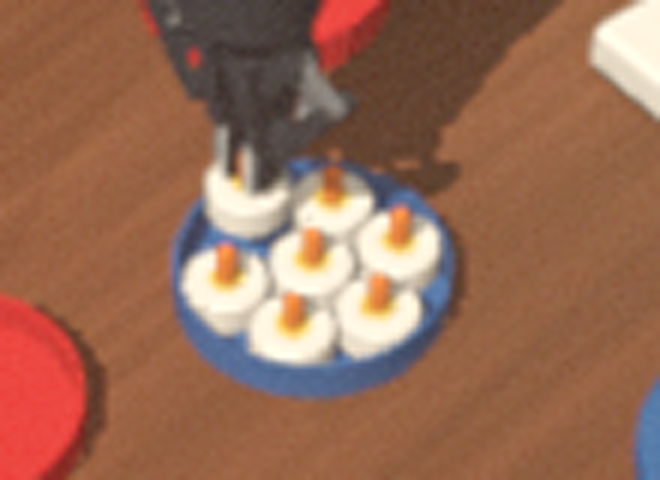

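The held light lines up with the gap at the upper left of the tin, with its body around crop (248,205). Going down slowly, with force checks.

Emit:
send_rows:
  steps: [0.3,0,0,0,0,0,0,0.5,0,0,0,0,0,0,0.7,0,0,0,0,0,0,0.9,0,0,0,0,0,0,1.1,0,0,0,0,0,0,1.1,0,0,0,0,0,0]

```text
t: 20.58
tool_pos: [448.3, 55.7, 41.0]
tcp_rot: [[-0.001, 0.0, 1.0], [0.0, 1.0, -0.0], [-1.0, 0.0, -0.001]]
contact_force: [0.7, -0.2, -0.4]
gripper_width: 0.121
```

Emit:
send_rows:
  steps: [0.3,0,0,0,0,0,0,0.6,0,0,0,0,0,0,0.9,0,0,0,0,0,0,1.1,0,0,0,0,0,0,1.25,0,0,0,0,0,0,1.35,0,0,0,0,0,0,1.4,0,0,0,0,0,0,1.4,0,0,0,0,0,0]

```text
t: 21.58
tool_pos: [448.6, 55.7, 27.3]
tcp_rot: [[0.0, 0.0, 1.0], [-0.0, 1.0, -0.0], [-1.0, -0.0, 0.0]]
contact_force: [-0.3, 0.1, -0.3]
gripper_width: 0.122
```

Emit:
send_rows:
  steps: [0.04,0,0,0,0,0,0,0.08,0,0,0,0,0,0,0.08,0,0,0,0,0,0,0.08,0,0,0,0,0,0]

```text
t: 22.08
tool_pos: [448.7, 55.7, 26.9]
tcp_rot: [[-0.0, 0.0, 1.0], [-0.0, 1.0, -0.0], [-1.0, -0.0, -0.0]]
contact_force: [-2.1, 0.3, 5.6]
gripper_width: 0.121
```

Touchdown, at 5.6 N and the expected height. I'll release, rise and move well clear.

Emit:
send_rows:
  steps: [0,0,0,0,0,0,0.4,0,0,0,0,0,0,0.4,-0.5,0,0,0,0,0,0.4,-2,0,0,0,0,0,0.4,-5,0,0,0,0,0,0.4,-9,0,0,0,0,0,0.4,-13,-3,0,0,0,0,0.4,-15,-8,0,0,0,0,0.4,-15,-13,0,0,0,0,0.4,-15,-18,0,0,0,0,0.4,-15,-23,0,0,0,0,0.4,-15,-23,0,0,0,0,0.4]

```text
t: 23.58
tool_pos: [448.9, -177.6, 178.1]
tcp_rot: [[0.002, 0.005, 1.0], [-0.002, 1.0, -0.005], [-1.0, -0.002, 0.002]]
contact_force: [0.4, 0.7, -0.0]
gripper_width: 0.401
```

```bash
python3 look.py e; python3 - <<'E'
from h import *
ims=[]
for n,(u,v) in dict(top=(240,225),scene=(291,185)).items():
    d=cam(n); C=cloud(d); hsv=cv2.cvtColor(d['pixels'],cv2.COLOR_BGR2HSV)
    ims.append(cv2.resize(d['pixels'][v-38:v+38,u-38:u+38],None,fx=5,fy=5,interpolation=cv2.INTER_CUBIC))
    for c,a,p,zt in lights(d):
        if np.hypot(p[0]-495,p[1]-55)<65 and zt>30:
            k=(hsv[...,1]<90)&(hsv[...,2]>130)&(np.hypot(C[...,0]-p[0],C[...,1]-p[1])<18)&(C[...,2]>15)
            print(n,c.round(1),'body z',np.median(C[k][:,2]).round(1),k.sum())
cv2.imwrite('pics/fin.png',np.hstack(ims))
E
```

```text
top [238.6 204.2] 16 [541.9  58.3]
top [255.5 213. ] 18 [519.8  18.2]
top [222.2 214.7] 20 [517.6  97.9]
top [239.5 223.9] 15 [494.6  56.6]
top [256.9 232.2] 21 [473.9  15.6]
top [223.2 233.8] 19 [471.7  95.7]
top [239.9 243. ] 20 [449.3  56.2]
top [238.6 204.4] body z 23.6 124
top [255.5 213. ] body z 24.6 134
top [222.2 214.7] body z 23.8 131
top [239.5 223.9] body z 24.1 133
top [257.  232.3] body z 23.7 127
top [223.2 233.9] body z 24.0 132
top [239.9 242.8] body z 23.6 131
scene [294.8 170.7] body z 23.2 54
scene [280.9 173.4] body z 22.9 54
scene [306.2 177.8] body z 22.7 58
scene [291.6 181.6] body z 23.0 60
scene [277.  184.3] body z 23.1 53
scene [302.6 188.8] body z 22.4 62
scene [288.4 192.1] body z 23.1 67Traceback (most recent call last):
  File "look.py", line 16, in <module>
    chk(sys.argv[1])
    ~~~^^^^^^^^^^^^^
  File "look.py", line 14, in chk
    v,u=np.nonzero(k); h=cv2.convexHull(np.stack([u,v],1).astype(np.int32)); e=cv2.fitEllipse(h)
                                                                               ~~~~~~~~~~~~~~^^^
cv2.error: OpenCV(4.12.0) /io/opencv/modules/imgproc/src/shapedescr.cpp:356: error: (-215:Assertion failed) n >= 0 && (depth == CV_32F || depth == CV_32S) in function 'fitEllipseNoDirect'
```

View pics/fin.png

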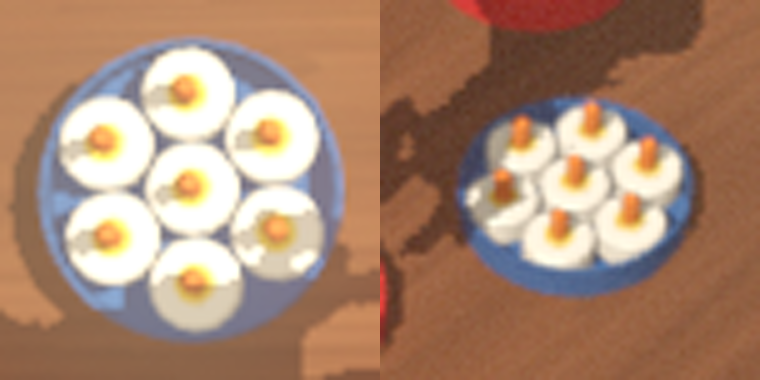

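Both views show seven upright lights, one in the middle and six in the ring. All the body tops read level at 23.6–24.6 mm in the top view. Handing in.

```bash
python3 -c "
from bench import env
print(env.state()['joint_vel'])
env.sign_off()"
```

```text
[ 0.02158197 -0.00186051  0.00909117  0.00072762 -0.00484728 -0.00010979]
the job is handed in; nothing more can be done
```

All seven lights are in the blue tin, one in the middle and six around it, and the job is handed in at about 24 s of the 67 s allowed. No verdict is reported.

**What I did:** I pinched the astride light, raised it about 1.5 mm and moved it over to the ring place beside its neighbour. I then brought in the two white desk lights, pinching each in two directions to centre it before lifting. I lowered each one slowly until it touched the floor at about 5 N before letting go.

**Last checks:**
- **Height and tilt:** the body tops all read alike, 23.6–24.6 mm in the top view and 22.4–23.2 mm in the scene view (25 mm expected). That fits all seven standing flat, though I measured no tilt angles.
- **Position:** in the top view each ring light was about 45–48 mm from the middle one, inside the 50 mm limit.
- **Clearance:** the gripper was about 180 mm above the desk and well to the side, touching nothing.

**Disagreements and gaps:**
- The two cameras differed by 2–5 mm in absolute position, so I used averages and positions relative to the middle light.
- My tin-rim fit was unreliable when shadowed and failed in the last check. The final spacing is therefore measured from the middle light; an earlier clean fit put that within about 1 mm of the tin's centre.
- I didn't re-measure the router, mug, mouse or lid, but the arm never went near them.

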